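# Tug-test two plug-in relays

### The arm

A 6-joint arm with a two-finger parallel gripper is mounted at the origin on the work surface. World frame = base frame: x ahead of the robot, y to its left, z up, the work surface at z = 0. Lengths are in m, angles in degrees, forces in N, time in s.
With the tool pointing down it reaches from about 0.4 to 0.825 m from the base axis. Payload 7 kg.
Tool frame: the origin (TCP) lies between the finger pads; the fingertips stand 25 mm ahead of it and the grasp point (between the pads) lies 6 mm ahead of it; z points along the fingers, y is the line along which they close (so a half turn about z gives the same grasp; the last joint's range is limited). The gripper opens to 88 mm and grips with 3 to 60 N. Pads are 19 mm wide; open, the fingers measure 130 mm over their backs; the gripper's body (78 mm by 193 mm) begins 47 mm behind the grasp point.
Start: joints at [-50.185, 20.546, 0.682, 0, -70.136, -16.507], TCP at [0.267, -0.62, 0.252] pointing down, gripper open.
Joint ranges: [-176.03, 176.03], [-82.01, 121.73], [-58.28, 71.71], [-173.87, 95.51], [-174.79, -0.11], [-173.66, 173.66]. Speed limits (degrees/s): [136.94, 136.94, 172.46, 180, 180, 180].

### API

Orientations are given as [roll, pitch, yaw] about the fixed x, y, z axes, in that order (R = Rz(yaw) Ry(pitch) Rx(roll)).
In Python, from plant import status, optics, job gives the robot as it stands. The module is installed in compiled form; this text tells all that it offers.
- The arm moves only by the shell command python3 -m pendant 'ROWS'. ROWS is a JSON list of rows, 1 to 8 of them, each an object with the fields x, y, z (the shift in units of 50 mm), spin (a turn about the tool's z in units of 10 degrees), jaw (the finger opening in m); a field left out counts as zero (the opening has to be given); each row is the pose to reach, as a shift and turn from the pose commanded when the command began, along the tool's axes at that moment; what a row does not reach only later rows make up. A row lasts 1/8 s, in which the tool goes at most 0.0625 m and 10.7 degrees, less where a joint would pass 70% of its speed; a pose out of reach is approached as far as the arm can. The fingers move at their own pace and stop on an object; the grip force is fixed at half the most. Time passes only in rows, so rows that do not move let the fingers close. It prints the time, the measured TCP pose, the force, the opening and the grip force at its end. Input that does not fit is refused with a message, and nothing moves.
- status.get_obs(): the state, without advancing time (a new reading comes with each control period).
- optics.snapshot(name): name is "scene" or "top" or "wrist"; returns a dict with "frame" (400x640x3 uint8, red, green, blue), "z_map" (400x640 float32, m along the optical axis (not along the pixel's ray), 0 where there is no reading), "fovy" (degrees; the focal length in pixels is half the picture's height over the tangent of half this angle, whatever the lens; pixels are square), "cx", "cy" (the principal point, pixels), "R" (3x3) and "t" (3): a world point X has camera coordinates R X + t; the wrist camera has in their place "T_tool_cam" (4x4, takes a point from camera to tool coordinates, whose origin is the TCP and whose axes are the flange's). Camera axes: x right, y down, z forward; pixel columns grow to the right and rows downward; lengths in m; the calibration is good to about 2 mm. A picture is of the moment at which its call begins: read the wrist's pose just before it.
- job.close_job(): hands the job in; it is judged then, once.
The state is a dict: "clock": time; "joint_pos": joint angles; "qvel": joint speeds; "tau": joint torques, N m; "tool_pos": TCP position; "orientation": TCP orientation; "force": force on the tool from outside, world axes, zero at the start; "moment": the same for the moment, N m; "opening": finger opening in m; "gripper_force": force on a finger pad.
Only numpy, scipy, OpenCV 4.12 (cv2) and the standard library are available. Lean on these libraries where they do the work, as an engineer would, in place of code of your own. Each camera call takes 0.05 s, during which the arm holds its last target. There are 200 camera calls.

### The job

Check that both plug-in relays are held by their sockets: grip each one by its cover and pull it upward with a steady 10 newtons or so for about a second, never as much as 20. Leave the relay that holds fully down in its socket; the one with the worn latch will slide out, so put that one in the steel reject tray without dropping it. Leave the meter, the jar and the screwdriver where they are.

Things in the scene. Friction and masses are not known exactly. Their poses are not given: they have to be found in the camera images.
- relay_a: Plug-in relay a in socket_a: grey box cover 21 (x) x 28 (y) x 36 (z) mm with black foot band, over a black plug 16 mm long, 18 x 20 mm, hidden in the socket with 1 mm side play; 40 to 85 g. Origin: centre of the plug's underside, z up; cover spans z = 16 to 52 mm. Seated, the origin is 8 mm above the socket's. The two look alike and swap places on the panel from run to run.
- socket_a: Black relay socket a, fixed on the panel: block 44 (x) x 34 (y) x 24 (z) mm with 12 mm high screw-terminal shoulders at its x ends (72 mm over all). Origin: centre of its underside, 6 mm above the table; z up. Its hole, 20 x 22 mm, opens upward; the relay's cover rests on its top. The panel's other fittings are lower.
- latch_a: Latch hidden inside socket_a, same axes and (within 3 mm in z) origin as the socket. One of the two latches, told only by feel, is sound: its relay rises freely by 0.5 to 3.5 mm (differs each run), then is held stiffly (10 to 30 N per mm); above 22 N the latch is spoilt. The other is worn: its relay slides straight out with hardly more than its weight.
- relay_b: Plug-in relay b in socket_b: grey box cover 21 (x) x 28 (y) x 36 (z) mm with black foot band, over a black plug 16 mm long, 18 x 20 mm, hidden in the socket with 1 mm side play; 40 to 85 g. Origin: centre of the plug's underside, z up; cover spans z = 16 to 52 mm. Seated, the origin is 8 mm above the socket's. The two look alike and swap places on the panel from run to run.
- socket_b: Black relay socket b, fixed on the panel: block 44 (x) x 34 (y) x 24 (z) mm with 12 mm high screw-terminal shoulders at its x ends (72 mm over all). Origin: centre of its underside, 6 mm above the table; z up. Its hole, 20 x 22 mm, opens upward; the relay's cover rests on its top. The panel's other fittings are lower.
- latch_b: Latch hidden inside socket_b, same axes and (within 3 mm in z) origin as the socket. One of the two latches, told only by feel, is sound: its relay rises freely by 0.5 to 3.5 mm (differs each run), then is held stiffly (10 to 30 N per mm); above 22 N the latch is spoilt. The other is worn: its relay slides straight out with hardly more than its weight.
- tray: Open steel reject tray, 120 (x) x 160 (y) x 30 (z) mm outside, walls and floor 4 mm, empty, standing on the table. Origin: centre of its underside; z up.
- meter: Orange hand multimeter lying on its back, 160 (x) x 78 (y) x 42 (z) mm; origin at the centre of its underside. Leave alone.
- jar: Amber glass flux jar with black cap, 44 mm across, 45 mm tall, standing; origin at the centre of its underside. Leave alone.
- screwdriver: Screwdriver lying on the bench, 180 mm long along its x; origin under its middle. Leave alone.
Mind the look-alikes: they are no part of the job. Leave any pink look-alike of the relay_a alone.

How it is judged (in metres and radians):
On the way:
1. the relay that holds is pulled up against its latch with 6 to 16 N for 0.4 s ((contact force between relay_a and latch_a between 6 and 16 N or contact force between relay_b and latch_b between 6 and 16 N)), for 0.4 s.
At the end, for the whole second after the job is handed in: The relay that holds sits down in its socket (within 4 mm of its seat, upright); the relay that came out rests inside the reject tray, standing or lying; both are at rest (((z of relay_a in the frame of socket_a below 0.012 m and horizontal distance between relay_a and socket_a below 0.004 m and angle between relay_a's own z axis and vertical below 0.1 rad and linear speed of each of relay_a, relay_b below 0.02 m/s and x of relay_b in the frame of tray between -0.056 and 0.056 m and y of relay_b in the frame of tray between -0.076 and 0.076 m and z of relay_b in the frame of tray below 0.025 m) or (z of relay_b in the frame of socket_b below 0.012 m and horizontal distance between relay_b and socket_b below 0.004 m and angle between relay_b's own z axis and vertical below 0.1 rad and linear speed of each of relay_b, relay_a below 0.02 m/s and x of relay_a in the frame of tray between -0.056 and 0.056 m and y of relay_a in the frame of tray between -0.076 and 0.076 m and z of relay_a in the frame of tray below 0.025 m))); the robot touches nothing.
It fails at once if a latch is overloaded (more than 22 N) (contact force between relay_a and latch_a above 22 N or contact force between relay_b and latch_b above 22 N).
It fails at once if a relay is let go in mid-air, more than 50 mm above the table ((height (world z) of relay_a above 0.05 m and contact force between relay_a and anything else below 0.02 N) or (height (world z) of relay_b above 0.05 m and contact force between relay_b and anything else below 0.02 N)).
It fails at once if the meter, the jar or the screwdriver is displaced by more than 25 mm (distance of any of meter, jar, screwdriver from where it was at the start of the episode above 0.025 m).
It also fails if it takes over 64 s, if anything falls off the work surface, if the arm or the gripper's body presses on something with over 40 N, if the wrist force passes 120 N, or if a joint passes its speed limit or range.

## Working session

There is one attempt and no reset: what is moved stays moved. The work goes in short steps, Python scripts to look and compute and a shell command to move; the robot and the scene stay as the last step left them, time stands still between calls to the robot, and variables do not carry over. Pictures are saved under pics/ and viewed, at most 10 in all, crops included, and the job is handed in when it is done.

```bash
mkdir -p pics; cat > h.py <<'E'
import numpy as np, cv2
from plant import status, optics, job
def snap(n,f=None):
    s=optics.snapshot(n)
    if f: cv2.imwrite('pics/'+f,s['frame'][:,:,::-1])
    return s
def world(s):
    z=s['z_map'];h,w=z.shape
    f=h/2/np.tan(np.radians(s['fovy'])/2)
    u,v=np.meshgrid(np.arange(w),np.arange(h))
    c=np.stack([(u-s['cx'])/f*z,(v-s['cy'])/f*z,z],-1)
    return (c-s['t'])@s['R']
E
python3 - <<'E'
from h import *
o=status.get_obs();print(o)
a=snap('top','top.png');b=snap('scene','scene.png')
for n,s in(('t',a),('s',b)):
    np.savez(n+'.npz',**s);print(n,s['R'],s['t'],s['fovy'],s['cx'],s['cy'])
E
```

```text
{'clock': 0.0, 'joint_pos': array([-5.01880534e+01,  2.05903455e+01,  6.35207668e-01, -1.92604153e-02,
       -7.01375125e+01, -1.65082241e+01]), 'qvel': array([ 0.08459795, -0.04908223, -0.03369173, -0.0447659 , -0.05587437,
        0.0470813 ]), 'tau': array([ 1.42088484e-03, -5.82714593e+01,  2.93060911e+01,  6.99731067e+00,
        6.72025941e-03, -2.31981066e-04]), 'tool_pos': array([ 0.26684635, -0.61953001,  0.25064857]), 'orientation': array([ 1.79906023e+02, -8.96939863e-03, -1.56702829e+02]), 'force': array([-0.23724931, -0.47494412,  0.05927639]), 'moment': array([-0.00136071,  0.00277136, -0.0390432 ]), 'gripper_force': 0.0, 'opening': 0.08794091533255938}
t [[ 0.02258886 -0.99969401 -0.01008094]
 [-0.98810414 -0.02079043 -0.1523744 ]
 [ 0.15211819  0.01340298 -0.98827143]] [-0.05525472  0.60125025  1.24166958] 42.40776936427761 321.83040038266824 198.52341023285464
s [[ 0.25194361  0.9677107  -0.00777272]
 [ 0.79887527 -0.21250699 -0.56270693]
 [-0.54618927  0.13556098 -0.82661993]] [-0.09382664 -0.49325833  1.44717602] 42.59631460887739 316.556853287948 202.9586637338677
```

View pics/top.png

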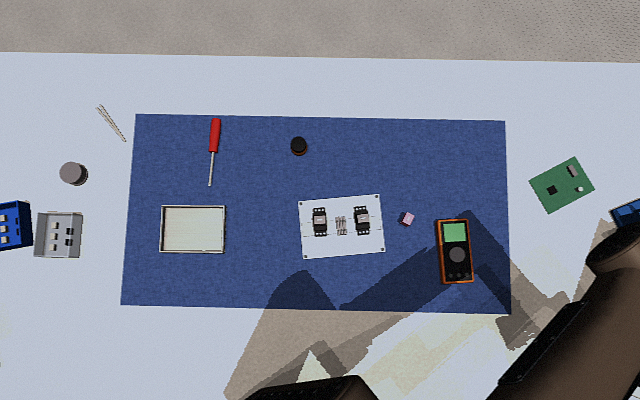

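View pics/scene.png

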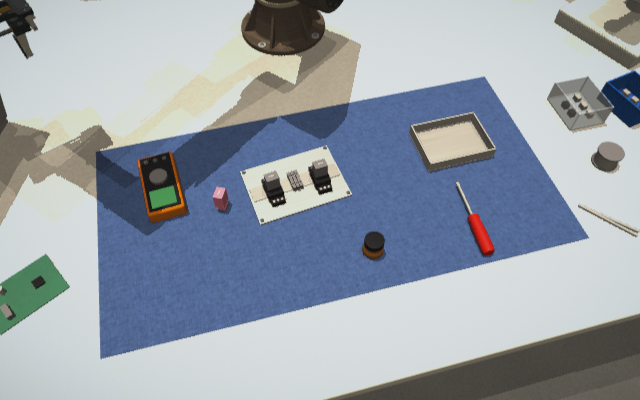

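The top view shows the panel at (342,226) with sockets at about (320,221) and (362,221). The pink look-alike is at (407,218), the tray at (193,229), the meter at (455,250) and the jar at (298,146). Next I measure the relay tops and the tray.

```bash
python3 - <<'E'
from h import *
for n,roi in(('t',(150,395,180,270)),('s',(225,500,100,230))):
    s=np.load(n+'.npz');P=world(s);x0,x1,y0,y1=roi
    for nm,lo,hi in(('cover',.055,.085),('sock',.024,.04)):
        m=((P[...,2]>lo)&(P[...,2]<hi)&(s['z_map']>0)).astype(np.uint8)
        m2=np.zeros_like(m);m2[y0:y1,x0:x1]=m[y0:y1,x0:x1]
        k,l,st,c=cv2.connectedComponentsWithStats(m2)
        for i in range(1,k):
            if st[i,4]<15: continue
            q=P[l==i];r=cv2.minAreaRect(q[:,:2].astype(np.float32)*1000)
            print(n,nm,st[i,4],c[i].round(1),np.median(q,0).round(4),[np.round(e,1) for e in r])
    print('table z',np.median(P[190:200,240:280,2]) if n=='t' else np.median(P[240:260,180:220,2]))
s=np.load('t.npz');I=s['frame'][180:265,285:400,::-1];cv2.imwrite('pics/c.png',cv2.resize(I,None,fx=6,fy=6,interpolation=cv2.INTER_CUBIC))
E
```

```text
t cover 103 [362.4 217.9] [ 0.5531 -0.1417  0.0664] [array([ 553.6, -142.9]), array([21.5, 28.2]), np.float64(6.9)]
t cover 98 [319.  219.5] [ 0.5471 -0.0366  0.0662] [array([547.6, -36.6]), array([21.8, 24.6]), np.float64(1.4)]
t sock 434 [190.5 228.8] [0.5217 0.2885 0.03  ] [array([522.3, 284.5]), array([119.6, 162.2]), np.float64(1.2)]
t sock 131 [360.9 220.5] [ 0.5426 -0.1413  0.0306] [array([ 553.9, -142.3]), array([44.5, 33.9]), np.float64(7.2)]
t sock 135 [319.2 222.1] [ 0.5372 -0.0363  0.0304] [array([547.8, -36.3]), array([44.3, 34.1]), np.float64(5.7)]
table z 0.001163483965639946
s cover 158 [319.6 164.7] [ 0.553  -0.0393  0.0675] [array([548.9, -38.9]), array([25.3, 28.4]), np.float64(3.3)]
s cover 161 [271.3 177.2] [ 0.5598 -0.1453  0.0678] [array([ 555.9, -145.2]), array([23.5, 28.8]), np.float64(12.7)]
s sock 700 [453.4 138. ] [0.5307 0.2852 0.0302] [array([523.8, 281.4]), array([125.2, 162.7]), np.float64(0.8)]
s sock 173 [319.6 177.3] [ 0.5616 -0.0429  0.0324] [array([549.2, -39.1]), array([47.4, 34.1]), np.float64(6.3)]
s sock 35 [293.4 180. ] [ 0.5462 -0.097   0.025 ] [array([545.9, -97.4]), array([36.8, 13.9]), np.float64(6.6)]
s sock 174 [273.  190.2] [ 0.5691 -0.1463  0.0319] [array([ 556. , -145.1]), array([48.8, 33.6]), np.float64(8.1)]
s sock 18 [225.9 196.8] [ 0.5565 -0.2456  0.0304] [array([ 558.2, -246.5]), array([ 2.1, 17.2]), np.float64(67.1)]
s sock 127 [476.8 221.5] [0.749  0.2409 0.0267] [array([747.3, 242.3]), array([19.7, 41.6]), np.float64(83.4)]
table z 0.003109562172077198
```

View pics/c.png

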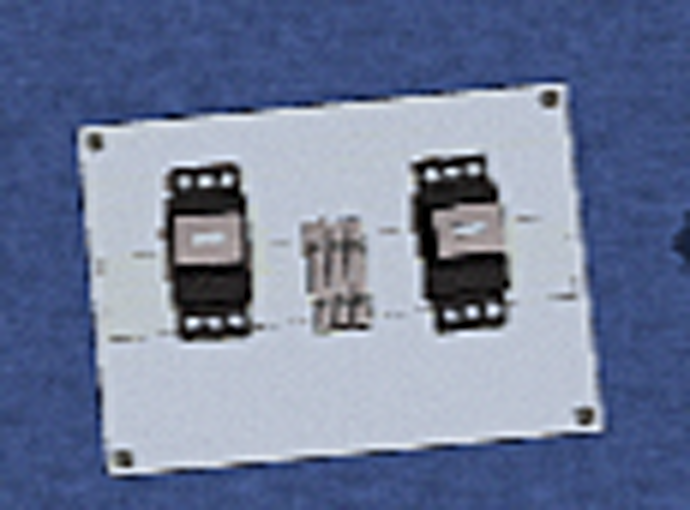

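The crop shows both covers clear: left relay at about (319,219) and right at (362,218). The panel is yawed about 6°. I'll move above the right relay and refine with the wrist camera.

Careful with the scale: shifts go in units of 50 mm and turns go in units of 10 degrees. That gives: -0.45 m is -9, 0.323 m is 6.46, 17.5 degrees is 1.75.

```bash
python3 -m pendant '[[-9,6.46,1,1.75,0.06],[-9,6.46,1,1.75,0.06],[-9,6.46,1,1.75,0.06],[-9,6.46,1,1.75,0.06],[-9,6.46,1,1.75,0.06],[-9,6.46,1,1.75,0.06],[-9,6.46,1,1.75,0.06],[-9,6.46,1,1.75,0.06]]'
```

```text
refused: ROWS must be a list of objects with named fields. Nothing was moved.
```

Wrong form. The message asks for a list of objects with named fields, so I'll send the same numbers that way.

```bash
python3 -m pendant '[{"x": -9,"y": 6.46,"z": 1,"spin": 1.75,"jaw": 0.06},{"x": -9,"y": 6.46,"z": 1,"spin": 1.75,"jaw": 0.06},{"x": -9,"y": 6.46,"z": 1,"spin": 1.75,"jaw": 0.06},{"x": -9,"y": 6.46,"z": 1,"spin": 1.75,"jaw": 0.06},{"x": -9,"y": 6.46,"z": 1,"spin": 1.75,"jaw": 0.06},{"x": -9,"y": 6.46,"z": 1,"spin": 1.75,"jaw": 0.06},{"x": -9,"y": 6.46,"z": 1,"spin": 1.75,"jaw": 0.06},{"x": -9,"y": 6.46,"z": 1,"spin": 1.75,"jaw": 0.06}]'
cat >> h.py <<'E'
from scipy.spatial.transform import Rotation
def rot(o): return Rotation.from_euler('xyz',o['orientation'],degrees=True).as_matrix()
def to(x,y,z,yaw=None):
    o=status.get_obs();d=rot(o).T@(np.array([x,y,z])-o['tool_pos'])
    print('shift',d.round(4),'turn',None if yaw is None else round((o['orientation'][2]-yaw+180)%360-180,2))
def wrist(f=None):
    o=status.get_obs();s=snap('wrist',f);T=s['T_tool_cam'];R=rot(o)
    s['R']=(R@T[:3,:3]).T;s['t']=-s['R']@(R@T[:3,3]+o['tool_pos']);return s
E
python3 -c "
from h import *
to(.555,-.144,.2,-173.5)"
```

```text
clock: 1.1
tool_pos: [0.5235, -0.1926, 0.2065]
orientation: [180.0, -0.0, -174.2]
force: [1.6, -1.1, 0.9]
opening: 0.0599
gripper_force: 0.0
shift [-0.0363  0.0451  0.0065] turn -0.69
```

```bash
python3 -m pendant '[{"x": -0.52,"y": 0.84,"z": 0.1,"jaw": 0.06},{"x": -0.52,"y": 0.84,"z": 0.1,"jaw": 0.06},{"x": -0.52,"y": 0.84,"z": 0.1,"jaw": 0.06},{"x": -0.52,"y": 0.84,"z": 0.1,"jaw": 0.06}]'
python3 - <<'E'
from h import *
to(.555,-.144,.2,-173.5)
s=wrist('w1.png');np.savez('w1.npz',**s);P=world(s)
for nm,lo,hi in(('cover',.055,.085),('sock',.024,.04)):
    m=((P[...,2]>lo)&(P[...,2]<hi)&(s['z_map']>0)).astype(np.uint8)
    k,l,st,c=cv2.connectedComponentsWithStats(m)
    for i in range(1,k):
        if st[i,4]<200: continue
        q=P[l==i];r=cv2.minAreaRect(q[:,:2].astype(np.float32)*1000)
        print(nm,st[i,4],c[i].round(1),np.median(q,0).round(4),[np.round(e,1) for e in r])
E
```

```text
clock: 1.6
tool_pos: [0.544, -0.151, 0.2018]
orientation: [180.0, -0.0, -174.3]
force: [-0.5, 0.0, -0.2]
opening: 0.0598
gripper_force: 0.0
shift [-0.0117  0.0059  0.0018] turn -0.76
cover 840 [324.2 210.4] [ 0.5542 -0.1438  0.0654] [array([ 555.6, -143.9]), array([21.3, 27.5]), np.float64(6.2)]
cover 847 [445.6 214.4] [ 0.5475 -0.0402  0.0653] [array([549.5, -37.8]), array([21.1, 28.2]), np.float64(5.7)]
sock 15307 [72.7 91. ] [ 0.4798 -0.3677  0.0347] [array([ 484.6, -375.2]), array([158.6,  78.6]), np.float64(4.3)]
sock 628 [322.  187.9] [ 0.5416 -0.1468  0.0295] [array([ 555.6, -143.7]), array([43.5, 34. ]), np.float64(8.0)]
sock 878 [429.5 198.3] [ 0.5383 -0.0463  0.0296] [array([549.9, -37.4]), array([44.5, 34.8]), np.float64(4.6)]
```

View pics/w1.png

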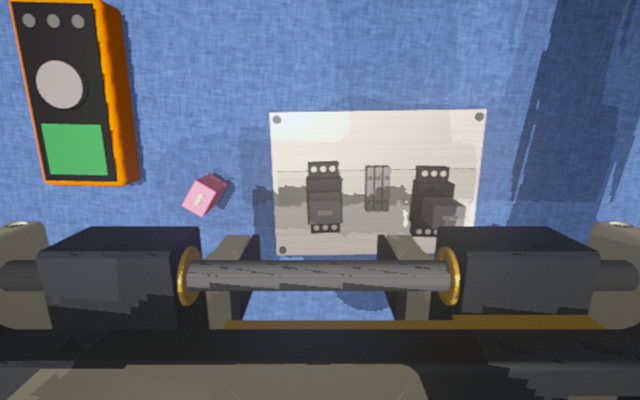

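The wrist view puts the right relay at (324,210) → (0.5553,-0.1438) and the left at (446,214) → (0.549,-0.0378), yaw about 6°, matching the other views. I'll line up and go part-way down.

```bash
python3 -m pendant '[{"x": -0.24,"y": 0.12,"z": 1,"jaw": 0.06},{"x": -0.24,"y": 0.12,"z": 1.8,"jaw": 0.06},{"x": -0.24,"y": 0.12,"z": 1.8,"jaw": 0.06},{"x": -0.24,"y": 0.12,"z": 1.8,"jaw": 0.06}]'
python3 -c "
from h import *
to(.5553,-.1438,.059,-174)"
```

```text
clock: 2.15
tool_pos: [0.5566, -0.1437, 0.1133]
orientation: [-180.0, 0.1, -174.2]
force: [0.0, 0.0, 0.9]
opening: 0.06
gripper_force: 0.0
shift [0.0014 0.     0.0543] turn -0.21
```

```bash
python3 -m pendant '[{"x": 0.02,"z": 0.6,"jaw": 0.06},{"x": 0.02,"z": 1.06,"jaw": 0.06},{"x": 0.02,"z": 1.06,"jaw": 0.06},{"x": 0.02,"z": 1.06,"jaw": 0.045}]'
python3 -m pendant '[{"jaw": 0.035},{"jaw": 0.03},{"jaw": 0.024},{"jaw": 0.02},{"jaw": 0.02},{"jaw": 0.02}]'
```

```text
clock: 2.65
tool_pos: [0.5561, -0.1432, 0.0608]
orientation: [-180.0, 0.2, -174.2]
force: [0.3, 1.0, 0.3]
opening: 0.0547
gripper_force: 0.0
clock: 3.4
tool_pos: [0.555, -0.1432, 0.0592]
orientation: [-180.0, 0.0, -174.2]
force: [-1.3, -1.9, 5.4]
opening: 0.0277
gripper_force: 29.9
```

```bash
p(){ tail -5 | tr '\n' ' ';echo; }
python3 -m pendant '[{"jaw": 0.02},{"jaw": 0.02}]' | p
python3 -m pendant '[{"z": -0.004,"jaw": 0.02},{"z": -0.008,"jaw": 0.02},{"z": -0.008,"jaw": 0.02}]' | p
python3 -m pendant '[{"z": -0.004,"jaw": 0.02},{"z": -0.004,"jaw": 0.02}]' | p
python3 -m pendant '[{"z": -0.004,"jaw": 0.02},{"z": -0.004,"jaw": 0.02}]' | p
```

```text
tool_pos: [0.5551, -0.1432, 0.0593] orientation: [-180.0, 0.0, -174.2] force: [-1.8, -1.9, 5.5] opening: 0.0281 gripper_force: 29.9 
tool_pos: [0.555, -0.1432, 0.0593] orientation: [-180.0, 0.0, -174.2] force: [-0.0, -2.5, 3.1] opening: 0.0282 gripper_force: 29.9 
tool_pos: [0.555, -0.1432, 0.0593] orientation: [-180.0, 0.0, -174.2] force: [0.1, -3.8, 1.6] opening: 0.0277 gripper_force: 29.9 
tool_pos: [0.555, -0.1431, 0.0593] orientation: [-180.0, 0.0, -174.2] force: [2.9, -5.0, -0.9] opening: 0.0274 gripper_force: 29.9
```

```bash
p(){ tail -5 | tr '\n' ' ';echo; }
python3 -m pendant '[{"z": -0.006,"jaw": 0.02},{"z": -0.006,"jaw": 0.02},{"z": -0.006,"jaw": 0.02}]' | p
python3 -m pendant '[{"z": -0.006,"jaw": 0.02},{"z": -0.006,"jaw": 0.02},{"z": -0.006,"jaw": 0.02}]' | p
```

```text
tool_pos: [0.5547, -0.1432, 0.0595] orientation: [-180.0, -0.0, -174.2] force: [2.1, -4.4, -2.4] opening: 0.0279 gripper_force: 29.9 
tool_pos: [0.5545, -0.1432, 0.0597] orientation: [-180.0, -0.0, -174.2] force: [1.8, -4.7, -1.9] opening: 0.028 gripper_force: 29.9
```

```bash
p(){ tail -5 | tr '\n' ' ';echo; }
python3 -m pendant '[{"z": -0.01,"jaw": 0.02},{"z": -0.01,"jaw": 0.02},{"z": -0.01,"jaw": 0.02}]' | p
python3 -m pendant '[{"z": -0.01,"jaw": 0.02},{"z": -0.01,"jaw": 0.02},{"z": -0.01,"jaw": 0.02}]' | p
```

```text
tool_pos: [0.5543, -0.1432, 0.0601] orientation: [-180.0, -0.1, -174.2] force: [1.4, -5.1, -2.6] opening: 0.0279 gripper_force: 29.9 
tool_pos: [0.5541, -0.1432, 0.0605] orientation: [180.0, -0.1, -174.2] force: [1.3, -4.0, -3.0] opening: 0.0277 gripper_force: 29.9
```

```bash
p(){ tail -5 | tr '\n' ' ';echo; }
python3 -m pendant '[{"z": -0.01,"jaw": 0.02},{"z": -0.01,"jaw": 0.02},{"z": -0.01,"jaw": 0.02}]' | p
```

```text
tool_pos: [0.5541, -0.1433, 0.061] orientation: [180.0, -0.1, -174.2] force: [1.3, -4.8, -3.3] opening: 0.0276 gripper_force: 29.9
```

```bash
p(){ tail -5 | tr '\n' ' ';echo; }
python3 -m pendant '[{"z": -0.01,"jaw": 0.02},{"z": -0.01,"jaw": 0.02},{"z": -0.01,"jaw": 0.02}]' | p
python3 -m pendant '[{"z": -0.01,"jaw": 0.02},{"z": -0.01,"jaw": 0.02},{"z": -0.01,"jaw": 0.02}]' | p
```

```text
tool_pos: [0.5541, -0.1433, 0.0615] orientation: [180.0, -0.1, -174.2] force: [0.7, -5.6, -2.8] opening: 0.0279 gripper_force: 29.9 
tool_pos: [0.5541, -0.1433, 0.0618] orientation: [180.0, -0.1, -174.2] force: [2.2, -5.4, -4.6] opening: 0.028 gripper_force: 29.9
```

```bash
p(){ tail -5 | tr '\n' ' ';echo; }
python3 -m pendant '[{"z": -0.01,"jaw": 0.02},{"z": -0.01,"jaw": 0.02},{"z": -0.01,"jaw": 0.02}]' | p
```

```text
tool_pos: [0.5541, -0.1433, 0.0619] orientation: [180.0, -0.1, -174.2] force: [3.0, -7.4, -9.2] opening: 0.0274 gripper_force: 29.9
```

It stopped rising at +2.6 mm and the force is climbing, so this relay's latch holds. I'll bring the pull to about 12 N and hold it.

```bash
p(){ tail -5 | tr '\n' ' ';echo; }
python3 -m pendant '[{"z": -0.006,"jaw": 0.02},{"z": -0.006,"jaw": 0.02},{"z": -0.006,"jaw": 0.02},{"z": -0.006,"jaw": 0.02}]' | p
python3 -m pendant '[{"jaw": 0.02},{"jaw": 0.02},{"jaw": 0.02},{"jaw": 0.02},{"jaw": 0.02},{"jaw": 0.02}]' | p
```

```text
tool_pos: [0.5541, -0.1432, 0.0619] orientation: [180.0, -0.1, -174.2] force: [4.4, -6.1, -11.5] opening: 0.0278 gripper_force: 29.9 
tool_pos: [0.554, -0.1432, 0.0619] orientation: [180.0, -0.1, -174.2] force: [4.4, -7.2, -11.2] opening: 0.0278 gripper_force: 29.9
```

Held at 11 N for over a second. Now I lower it back to its seat.

```bash
p(){ tail -5 | tr '\n' ' ';echo; }
python3 -m pendant '[{"z": 0.02,"jaw": 0.02},{"z": 0.04,"jaw": 0.02},{"z": 0.06,"jaw": 0.02},{"z": 0.08,"jaw": 0.02},{"z": 0.09,"jaw": 0.02},{"z": 0.09,"jaw": 0.02}]' | p
python3 -m pendant '[{"jaw": 0.035},{"jaw": 0.045},{"jaw": 0.06},{"jaw": 0.06},{"jaw": 0.06}]' | p
python3 -m pendant '[{"z": -1.2,"jaw": 0.06},{"z": -1.2,"jaw": 0.06},{"z": -1.2,"jaw": 0.06}]' | p
python3 -c "
from h import *
to(.549,-.0378,.12,-174.2)"
```

```text
tool_pos: [0.5551, -0.1431, 0.0593] orientation: [-180.0, 0.0, -174.2] force: [-0.0, -5.0, 2.8] opening: 0.0277 gripper_force: 29.9 
tool_pos: [0.5548, -0.143, 0.0589] orientation: [180.0, -0.0, -174.2] force: [-0.6, 0.4, 0.3] opening: 0.0597 gripper_force: 0.0 
tool_pos: [0.5548, -0.143, 0.1193] orientation: [180.0, 0.1, -174.2] force: [-1.1, 0.0, -0.5] opening: 0.0601 gripper_force: 0.0 
shift [-0.0048  0.1052 -0.0007] turn -0.0
```

```bash
p(){ tail -5 | tr '\n' ' ';echo; }
python3 -m pendant '[{"x": -0.1,"y": 1,"jaw": 0.06},{"x": -0.1,"y": 2.1,"jaw": 0.06},{"x": -0.1,"y": 2.1,"jaw": 0.06},{"x": -0.1,"y": 2.1,"jaw": 0.06}]' | p
python3 - <<'E'
from h import *
to(.549,-.0382,.059,-174.2)
s=wrist('w2.png');P=world(s)
for nm,lo,hi in(('cover',.055,.085),('sock',.024,.04)):
    m=((P[...,2]>lo)&(P[...,2]<hi)&(s['z_map']>0)).astype(np.uint8)
    k,l,st,c=cv2.connectedComponentsWithStats(m)
    for i in range(1,k):
        if st[i,4]<200: continue
        q=P[l==i];r=cv2.minAreaRect(q[:,:2].astype(np.float32)*1000)
        print(nm,st[i,4],c[i].round(1),np.median(q,0).round(4),[np.round(e,1) for e in r])
E
```

```text
tool_pos: [0.5487, -0.038, 0.1182] orientation: [-180.0, -0.1, -174.1] force: [0.1, 0.5, -1.1] opening: 0.0601 gripper_force: 0.0 
shift [-0.0004 -0.0003  0.0592] turn 0.06
cover 1060 [144.1 215.7] [ 0.549  -0.1409  0.065 ] [array([ 550.2, -142.9]), array([28.9, 12.7]), np.float64(89.6)]
cover 1703 [317.7 231.1] [ 0.5477 -0.0375  0.0653] [array([549.5, -37.2]), array([21.3, 27.8]), np.float64(4.8)]
sock 920 [ 13.1 197.6] [ 0.5556 -0.2466  0.0316] [array([ 557.8, -247.7]), array([33.9, 17.2]), np.float64(8.2)]
sock 1475 [169.6 194. ] [ 0.5429 -0.1387  0.0295] [array([ 551.5, -144.1]), array([35.5, 35.1]), np.float64(8.5)]
sock 1149 [317.3 196.8] [ 0.5351 -0.0391  0.0296] [array([549.5, -37.2]), array([44.1, 33.8]), np.float64(5.1)]
```

```bash
p(){ tail -5 | tr '\n' ' ';echo; }
python3 -m pendant '[{"y": 0.006,"z": 0.6,"jaw": 0.06},{"y": 0.006,"z": 1.14,"jaw": 0.06},{"y": 0.006,"z": 1.18,"jaw": 0.05},{"y": 0.006,"z": 1.18,"jaw": 0.04},{"y": 0.006,"z": 1.18,"jaw": 0.03},{"y": 0.006,"z": 1.18,"jaw": 0.02},{"y": 0.006,"z": 1.18,"jaw": 0.02},{"y": 0.006,"z": 1.18,"jaw": 0.02}]' | p
python3 -m pendant '[{"jaw": 0.02},{"z": -0.008,"jaw": 0.02},{"z": -0.008,"jaw": 0.02},{"z": -0.008,"jaw": 0.02}]' | p
python3 -m pendant '[{"z": -0.008,"jaw": 0.02},{"z": -0.008,"jaw": 0.02},{"z": -0.008,"jaw": 0.02}]' | p
```

```text
tool_pos: [0.5497, -0.0377, 0.0609] orientation: [-180.0, 0.1, -174.2] force: [-1.8, -0.5, 5.7] opening: 0.0276 gripper_force: 29.9 
tool_pos: [0.5497, -0.0377, 0.0609] orientation: [-180.0, 0.1, -174.2] force: [0.0, 0.1, 5.8] opening: 0.028 gripper_force: 29.9 
tool_pos: [0.5495, -0.0376, 0.0609] orientation: [180.0, 0.0, -174.2] force: [1.0, 0.5, 4.0] opening: 0.0278 gripper_force: 29.9
```

```bash
p(){ tail -5 | tr '\n' ' ';echo; }
python3 -m pendant '[{"z": -0.01,"jaw": 0.02},{"z": -0.01,"jaw": 0.02},{"z": -0.01,"jaw": 0.02}]' | p
python3 -m pendant '[{"z": -0.01,"jaw": 0.02},{"z": -0.01,"jaw": 0.02},{"z": -0.01,"jaw": 0.02}]' | p
python3 -m pendant '[{"z": -0.01,"jaw": 0.02},{"z": -0.01,"jaw": 0.02},{"z": -0.01,"jaw": 0.02}]' | p
```

```text
tool_pos: [0.5488, -0.0378, 0.061] orientation: [180.0, -0.0, -174.2] force: [0.6, 0.3, 0.1] opening: 0.0279 gripper_force: 29.9 
tool_pos: [0.5489, -0.0379, 0.0616] orientation: [-180.0, -0.0, -174.2] force: [0.0, -0.3, -1.5] opening: 0.0279 gripper_force: 29.9 
tool_pos: [0.549, -0.0378, 0.0622] orientation: [180.0, -0.0, -174.2] force: [0.5, 0.6, -0.3] opening: 0.0275 gripper_force: 29.9
```

```bash
p(){ tail -5 | tr '\n' ' ';echo; }
python3 -m pendant '[{"z": -0.01,"jaw": 0.02},{"z": -0.02,"jaw": 0.02},{"z": -0.02,"jaw": 0.02}]' | p
python3 -m pendant '[{"z": -0.01,"jaw": 0.02},{"z": -0.01,"jaw": 0.02},{"z": -0.01,"jaw": 0.02}]' | p
```

```text
tool_pos: [0.5492, -0.0378, 0.0633] orientation: [180.0, 0.0, -174.2] force: [-0.2, -0.1, -0.5] opening: 0.0279 gripper_force: 29.9 
tool_pos: [0.5491, -0.0378, 0.0638] orientation: [180.0, 0.0, -174.2] force: [0.1, -0.0, -0.4] opening: 0.0281 gripper_force: 29.9
```

```bash
p(){ tail -5 | tr '\n' ' ';echo; }
python3 -m pendant '[{"z": -0.01,"jaw": 0.02},{"z": -0.02,"jaw": 0.02},{"z": -0.02,"jaw": 0.02}]' | p
python3 -m pendant '[{"z": -0.01,"jaw": 0.02},{"z": -0.02,"jaw": 0.02},{"z": -0.02,"jaw": 0.02}]' | p
python3 -m pendant '[{"z": -0.01,"jaw": 0.02},{"z": -0.02,"jaw": 0.02},{"z": -0.02,"jaw": 0.02}]' | p
```

```text
tool_pos: [0.5492, -0.0378, 0.0648] orientation: [-180.0, 0.0, -174.2] force: [-0.5, -0.1, -0.5] opening: 0.0279 gripper_force: 29.9 
tool_pos: [0.5492, -0.0378, 0.0658] orientation: [180.0, 0.0, -174.2] force: [-0.4, 0.0, -0.2] opening: 0.0278 gripper_force: 29.9 
tool_pos: [0.5492, -0.0378, 0.0668] orientation: [180.0, 0.0, -174.2] force: [-0.2, -0.6, -0.4] opening: 0.0277 gripper_force: 29.9
```

Free over 6 mm of travel, so the left relay is the worn one. I'll lift it out and carry it to the tray.

```bash
p(){ tail -5 | tr '\n' ' ';echo; }
python3 -m pendant '[{"z": -0.2,"jaw": 0.02},{"z": -0.5,"jaw": 0.02},{"z": -0.9,"jaw": 0.02},{"z": -1.3,"jaw": 0.02},{"z": -1.3,"jaw": 0.02}]' | p
python3 -m pendant '[{"x": -0.02,"y": 0.6,"jaw": 0.02},{"x": -0.04,"y": 1.6,"jaw": 0.02},{"x": -0.06,"y": 2.6,"jaw": 0.02},{"x": -0.08,"y": 3.6,"jaw": 0.02},{"x": -0.1,"y": 4.6,"jaw": 0.02},{"x": -0.12,"y": 5.6,"jaw": 0.02},{"x": -0.12,"y": 6.2,"jaw": 0.02},{"x": -0.12,"y": 6.44,"jaw": 0.02}]' | p
python3 -m pendant '[{"jaw": 0.02},{"z": 0.4,"jaw": 0.02},{"z": 0.8,"jaw": 0.02},{"z": 1.1,"jaw": 0.02},{"z": 1.2,"jaw": 0.02},{"z": 1.2,"jaw": 0.02}]' | p
python3 - <<'E'
from h import *
snap('scene','s2.png');to(.5225,.283,.0518)
E
```

```text
tool_pos: [0.5503, -0.0376, 0.1343] orientation: [180.0, 0.2, -174.2] force: [0.2, 0.2, -0.6] opening: 0.0279 gripper_force: 29.9 
tool_pos: [0.5219, 0.2846, 0.1313] orientation: [-180.0, -0.0, -174.1] force: [0.1, -0.4, -0.7] opening: 0.0281 gripper_force: 29.9 
tool_pos: [0.5227, 0.2828, 0.0717] orientation: [-180.0, -0.0, -174.2] force: [0.1, -0.0, 0.4] opening: 0.0282 gripper_force: 29.9 
shift [ 0.0004 -0.0001  0.0204] turn None
```

View pics/s2.png

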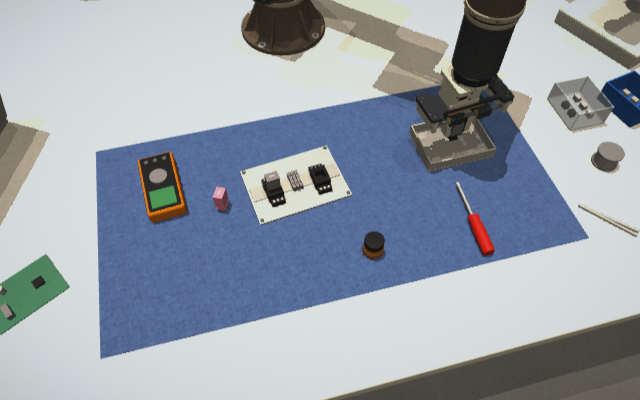

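The relay is held over the tray at (455,130). The left socket at (320,178) is empty and the right relay at (272,182) is seated. I'll lower until it touches.

```bash
p(){ tail -5 | tr '\n' ' ';echo; }
python3 -m pendant '[{"z": 0.16,"jaw": 0.02},{"z": 0.28,"jaw": 0.02},{"z": 0.36,"jaw": 0.02},{"z": 0.38,"jaw": 0.02},{"z": 0.38,"jaw": 0.02}]' | p
python3 -m pendant '[{"z": 0.01,"jaw": 0.02},{"z": 0.02,"jaw": 0.02},{"z": 0.02,"jaw": 0.02}]' | p
```

```text
tool_pos: [0.5225, 0.2832, 0.0527] orientation: [-180.0, -0.0, -174.2] force: [-0.7, 0.4, 0.1] opening: 0.0281 gripper_force: 29.9 
tool_pos: [0.5225, 0.2832, 0.0518] orientation: [180.0, 0.0, -174.2] force: [-0.1, -1.1, -0.5] opening: 0.028 gripper_force: 29.9
```

```bash
p(){ tail -5 | tr '\n' ' ';echo; }
python3 -m pendant '[{"z": 0.01,"jaw": 0.02},{"z": 0.016,"jaw": 0.02},{"z": 0.016,"jaw": 0.02}]' | p
python3 -m pendant '[{"z": 0.006,"jaw": 0.02},{"z": 0.006,"jaw": 0.02},{"z": 0.006,"jaw": 0.02}]' | p
```

```text
tool_pos: [0.5225, 0.2832, 0.051] orientation: [-180.0, -0.0, -174.2] force: [0.5, -0.9, 0.4] opening: 0.0281 gripper_force: 29.9 
tool_pos: [0.5226, 0.2832, 0.051] orientation: [180.0, 0.0, -174.2] force: [-1.1, -1.5, 4.7] opening: 0.0277 gripper_force: 29.9
```

Contact with the tray floor. Now I release and withdraw.

```bash
p(){ tail -5 | tr '\n' ' ';echo; }
python3 -m pendant '[{"jaw": 0.03},{"jaw": 0.035},{"jaw": 0.045},{"jaw": 0.05},{"jaw": 0.05}]' | p
python3 -m pendant '[{"z": -0.4,"jaw": 0.05},{"z": -1.2,"jaw": 0.05},{"z": -2.2,"jaw": 0.05},{"z": -2.4,"jaw": 0.05},{"z": -2.4,"jaw": 0.05},{"z": -2.4,"jaw": 0.05}]' | p
python3 - <<'E'
from h import *
s=wrist('w3.png');b=snap('scene','s3.png')
for n,q,(x0,x1,y0,y1) in(('w',s,(200,450,0,240)),('s',b,(240,295,160,210))):
    P=world(q);z=P[...,2];m=(z>(.04 if n=='w' else .055))&(z<.08)&(q['z_map']>0);k=np.zeros_like(m);k[y0:y1,x0:x1]=m[y0:y1,x0:x1]
    print(n,k.sum(),np.median(P[k],0).round(4))
E
```

```text
tool_pos: [0.5225, 0.2832, 0.0506] orientation: [-180.0, -0.0, -174.2] force: [0.7, 0.3, 0.4] opening: 0.0498 gripper_force: 0.0 
tool_pos: [0.5219, 0.2826, 0.1692] orientation: [-179.9, -0.1, -174.2] force: [0.3, -0.0, -0.2] opening: 0.0501 gripper_force: 0.0 
w 1051 [0.5203 0.2833 0.0553]
s 158 [ 0.5602 -0.145   0.0675]
```

View pics/w3.png

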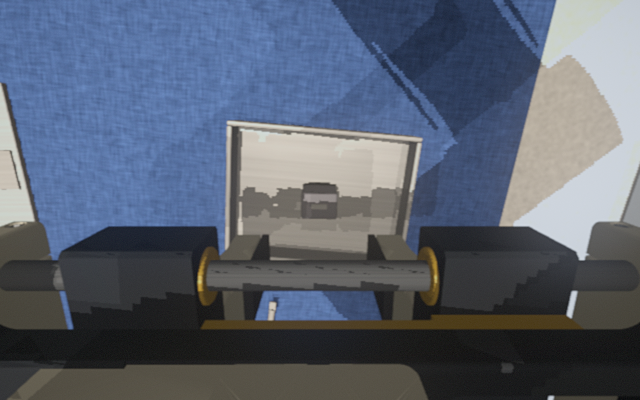

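View pics/s3.png

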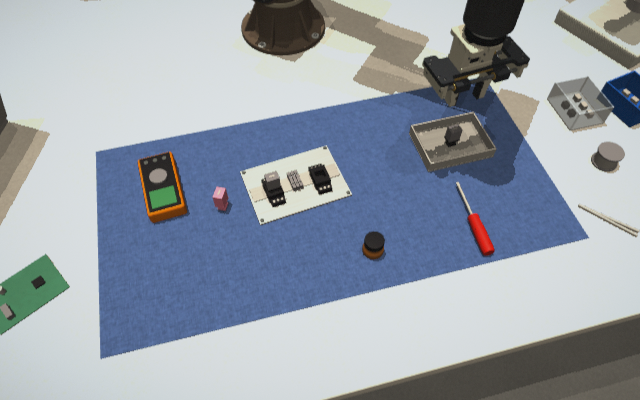

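The worn relay stands in the tray, at (320,200) in the wrist view and (453,133) in the scene view. The sound relay is down in its socket at (272,182) with its top at the same height as at the start. The meter, jar and screwdriver have not moved.

```bash
python3 -c "
from plant import job
print(job.close_job())"
```

```text
the job is handed in; nothing more can be done
None
```

The job is handed in: the right-hand relay held about 11 N for over a second and is back down in its socket, and the left-hand one slid out and stands in the reject tray; the hand-in returned no verdict.

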